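Sort the bench after a dissection

TASK

Clear up after the dissection: stand the two sample pots upright in the grey tray, one in each bay, lay the two slide mailers flat in the orange tray, not on top of one another, and lay the probe lengthwise on the cork board, all of it on the cork. Set everything down gently rather than dropping it, never tip the pots, and leave the specimen jar and the lens cap where they are.

Things in the scene. Friction and masses are not known exactly. Their poses are not given: they have to be found in the camera images.
- blue_pot: Sample pot standing upright, white body 42 mm diameter with a ribbed blue screw lid 46 mm diameter and 16 mm high, 55 mm high overall, about 70 g, round (yaw does not matter). Origin: centre of the underside; z up.
- red_pot: Sample pot standing upright, white body 42 mm diameter with a ribbed red screw lid 46 mm diameter and 16 mm high, 55 mm high overall, about 70 g, round (yaw does not matter). Origin: centre of the underside; z up.
- yellow_mailer: Slide mailer: yellow closed plastic box for microscope slides with a white label on top, 82 mm long (its x) by 28 mm wide (its y) by 22 mm high, about 45 g, lying flat. Origin: centre of the underside; z up.
- green_mailer: Slide mailer: green closed plastic box for microscope slides with a white label on top, 82 mm long (its x) by 28 mm wide (its y) by 22 mm high, about 45 g, lying flat. Origin: centre of the underside; z up.
- probe: Dissecting probe lying on the bench, 120 mm long along its x: a black square handle with thin steel bands, 14 x 14 mm, from x = -60 to x = +20 mm, then a thin steel shaft 5 mm in diameter from x = +20 to x = +60 mm, its axis 7 mm above the underside; about 35 g, balances near x = -16 mm, on the handle. Origin: mid-length, at the level of the handle's underside; z up (any of the four long faces may end up on top).
- pot_tray: Pot tray: grey open tray with two bays, 116 mm (its x) by 185 mm (its y) outside, 22 mm high, floor and walls 4 mm thick; one dividing wall along its x at y = 0, as high as the rim, makes two bays of about 108 x 86 mm, centred at y = +45 and y = -45 mm. Origin: centre of the underside; bay floors at z = 4 mm. Fixed to the bench.
- slide_tray: Slide tray: orange open tray without dividers, 116 mm (its x) by 185 mm (its y) outside, 14 mm high, floor and walls 4 mm thick (inside 108 x 177 mm). Origin: centre of the underside; floor at z = 4 mm. Fixed to the bench.
- cork_board: Cork dissecting board, flat brown slab 116 mm (its x) by 185 mm (its y, the long way), 12 mm thick. Origin: centre of the underside; top at z = 12 mm. Fixed to the bench.
- specimen_jar: Bystander: amber glass specimen jar with white lid, 100 mm diameter, 115 mm high, standing at the left of the work. Leave alone. Origin: centre of the underside.
- lens_cap: Bystander: black camera lens cap, 62 mm diameter, 9 mm thick, lying at the right of the work. Leave alone. Origin: centre of the underside.
Not all that is in view belongs to the job. Of the things that look like the red_pot, the middle-sized one is meant.

How it is judged (in metres and radians):
At the end, for the whole second after the job is handed in: One upright pot on the floor of each grey bay; both mailers flat (7 deg) on the orange tray's floor; the probe flat on the cork board, its middle within 33 mm along and 30 mm across (45 if nearly parallel) of the centre, within 20 deg of the long side; all released, at rest (((x of blue_pot in the frame of pot_tray between -0.045 and 0.045 m and y of blue_pot in the frame of pot_tray between 0.015 and 0.08 m and z of blue_pot in the frame of pot_tray between 0.001 and 0.009 m and x of red_pot in the frame of pot_tray between -0.045 and 0.045 m and y of red_pot in the frame of pot_tray between -0.08 and -0.015 m and z of red_pot in the frame of pot_tray between 0.001 and 0.009 m) or (x of blue_pot in the frame of pot_tray between -0.045 and 0.045 m and y of blue_pot in the frame of pot_tray between -0.08 and -0.015 m and z of blue_pot in the frame of pot_tray between 0.001 and 0.009 m and x of red_pot in the frame of pot_tray between -0.045 and 0.045 m and y of red_pot in the frame of pot_tray between 0.015 and 0.08 m and z of red_pot in the frame of pot_tray between 0.001 and 0.009 m)) and x of yellow_mailer in the frame of slide_tray between -0.045 and 0.045 m and y of yellow_mailer in the frame of slide_tray between -0.08 and 0.08 m and z of yellow_mailer in the frame of slide_tray between 0.001 and 0.009 m and x of green_mailer in the frame of slide_tray between -0.045 and 0.045 m and y of green_mailer in the frame of slide_tray between -0.08 and 0.08 m and z of green_mailer in the frame of slide_tray between 0.001 and 0.009 m and angle between each of blue_pot, red_pot, yellow_mailer, green_mailer's own z axis and vertical below 0.12 rad and x of probe in the frame of cork_board between -0.05 and 0.05 m and y of probe in the frame of cork_board between -0.033 and 0.033 m and z of probe in the frame of cork_board between 0.009 and 0.029 m and ((x of probe in the frame of cork_board between -0.03 and 0.03 m and angle between the x axis of probe and the y axis of cork_board, either way round below 0.35 rad) or (x of probe in the frame of cork_board between -0.038 and 0.038 m and angle between the x axis of probe and the y axis of cork_board, either way round below 0.2 rad) or (x of probe in the frame of cork_board between -0.045 and 0.045 m and angle between the x axis of probe and the y axis of cork_board, either way round below 0.1 rad)) and angle between probe's own x axis and vertical between 1.45 and 1.69 rad and linear speed of each of blue_pot, red_pot, yellow_mailer, green_mailer, probe below 0.02 m/s and angular speed of each of blue_pot, red_pot, yellow_mailer, green_mailer, probe below 0.3 rad/s); the robot touches nothing.
It fails at once if specimen jar pushed more than 15 mm or tipped (distance of specimen_jar from where it was at the start of the episode above 0.015 m or angle between specimen_jar's own z axis and vertical above 0.3 rad).
It fails at once if lens cap pushed more than 15 mm or tipped (distance of lens_cap from where it was at the start of the episode above 0.015 m or angle between lens_cap's own z axis and vertical above 0.3 rad).
It fails at once if a pot tipped by more than 40 degrees (angle between blue_pot's own z axis and vertical above 0.7 rad or angle between red_pot's own z axis and vertical above 0.7 rad).
It fails at once if a thing dropped or thrown (faster than 0.7 m/s with no finger on it: a fall of 25 mm) ((linear speed of blue_pot above 0.7 m/s and contact force between blue_pot and the fingers below 0.05 N) or (linear speed of red_pot above 0.7 m/s and contact force between red_pot and the fingers below 0.05 N) or (linear speed of yellow_mailer above 0.7 m/s and contact force between yellow_mailer and the fingers below 0.05 N) or (linear speed of green_mailer above 0.7 m/s and contact force between green_mailer and the fingers below 0.05 N) or (linear speed of probe above 0.7 m/s and contact force between probe and the fingers below 0.05 N)).
It also fails if it takes over 122 s, if anything falls off the work surface, if the arm or the gripper's body presses on something with over 40 N, if the wrist force passes 120 N, or if a joint passes its speed limit or range.

ROBOT

A 6-joint arm with a two-finger parallel gripper is mounted at the origin on the work surface. World frame = base frame: x ahead of the robot, y to its left, z up, the work surface at z = 0. Lengths are in mm, angles in rad, forces in N, time in s.
With the tool pointing down it reaches from about 150 to 775 mm from the base axis. Payload 6.1 kg.
Tool frame: the origin (TCP) lies at the very end of the fingers, on their centre line; the grasp point (between the pads) lies 19 mm behind it; z points along the fingers, y is the direction in which the jaws open and shut (so a half turn about z gives the same grasp; the last joint's range is limited). The gripper opens to 85 mm and grips with 20 to 120 N. Pads are 22 mm wide; open, the fingers measure 114 mm over their backs; the gripper's body (76 mm by 85 mm) begins 54 mm behind the grasp point. The pads swing forward as they close: fully open they stand 13 mm farther back than shut.
Start: joints at [1.17, 0.126, -0.04, 1.405, 0, 1.571], TCP at [204.823, 483.379, 231.295] pointing down, gripper open.
Joint ranges: [-2.72, 2.72], [-0.95, 1.95], [-1.27, 1.35], [-1.78, 2.02], [-1.46, 1.47], [-3.14, 3.14]. Speed limits (rad/s): [2.39, 2.39, 3.01, 3.14, 3.14, 3.14].

INTERFACE

Orientations are given as a 3x3 rotation matrix whose columns are the frame's x, y, z axes.
In Python, from bench import * gives the robot as it stands.
- The arm moves only by the shell command python3 -m creep 'ROWS' [FORCE]. ROWS is JSON, a list that holds one entry, the list of rows, each a list of 5 numbers: the shift along the tool's x, y, z in mm, then the turn about the tool's z in rad, then the finger opening in mm, from 0 to 85.4. In form: [[[tx, ty, tz, twist, grip], ...]]. A call has exactly 10 rows; each row is the pose to reach, as a shift and turn from the pose commanded when the call began, along the tool's axes at that moment; what a row does not reach only later rows make up. A row lasts 1/12 s, in which the tool goes at most 41.7 mm and 7.16 degrees, less where a joint would pass 70% of its speed; a pose out of reach is approached as far as the arm can. A call with a gripper value outside its range is refused whole. The fingers move at their own pace and stop on an object; FORCE is the grip in N (left out, the last holds). Time passes only in rows, so rows that repeat a pose let the fingers close, or fill a call up. It gives the time, the measured TCP pose, the force and the opening at its end, in the units of the state.
- read_state(): the state, without advancing time (a new reading comes with each control period).
- camera(name): name is "scene" or "top" or "wrist"; returns a dict with "pixels" (384x512x3 uint8, red, green, blue), "fx", "fy", "cx", "cy" (pixels), "rvec" (rotation vector, rad) and "tvec" (3), from world to camera coordinates, as OpenCV has them. Camera axes: x right, y down, z forward; pixel columns grow to the right and rows downward; lengths in mm; the calibration is good to about 2 mm. A picture is of the moment at which its call begins. There is no depth.
- sign_off(): hands the job in, once; it reports no verdict.
Trained networks look in a picture, given as the dict that the camera call returned (one of the last four; its "shot" number tells which), for a name from the list of things; names that differ only in an ending like _2 or _b are one class to them, and where a whole thing is asked for, a point or a joint stands for the part that bears it (a point fixed in the world has none). Each returns a list of dicts, best first, with "conf" (0 to 1); they miss things now and then, are a little off and sometimes report something else, mostly with a low value. They report only what shows in the picture. A call takes as long as a camera call. They do not tell look-alikes from the thing itself.
- search_frame(picture, query): "at" ([x, y, z] in mm, in world coordinates, good to about 4 mm: the middle of the surface that is visible of it).
- cut_out(picture, query): "pixels" (384x512 bool, what is visible of it).
- tip_of(picture, query): "at" ([x, y, z] in mm, in world coordinates, good to about 4 mm: a listed point, or the origin of a listed thing).
The state is a dict: "t": time; "joints": joint angles; "joint_vel": joint speeds; "joint_efforts": joint torques, N m; "tcp_pos": TCP position; "tool_rot": TCP orientation; "force": force on the tool from outside, world axes, zero at the start; "wrist_torque": the same for the moment, N m; "width": finger opening in mm.
Only numpy, scipy, OpenCV 4.12 (cv2) and the standard library are available. Lean on these libraries where they do the work, as an engineer would, in place of code of your own. Each camera call takes 0.05 s, during which the arm holds its last target. There are 200 camera calls.

## Working session

There is one attempt and no reset: what is moved stays moved. The work goes in short steps, Python scripts to look and compute and a shell command to move; the robot and the scene stay as the last step left them, time stands still between calls to the robot, and variables do not carry over. Pictures are saved under pics/ and viewed, about 12 in all and at most 16, crops included, and the job is handed in when it is done.

```bash
mkdir -p pics; ls; python3 - <<'E'
from bench import *
import cv2,numpy as np
s=read_state(); print(s['t'],s['tcp_pos'],np.round(s['tool_rot'],3).tolist(),s['width'])
for n in ['top','scene']:
    p=camera(n); cv2.imwrite(f'pics/{n}0.png',p['pixels'][:,:,::-1])
    for q in ['blue_pot','red_pot','yellow_mailer','green_mailer','probe','pot_tray','slide_tray','cork_board','specimen_jar','lens_cap']:
        print(n,q,[(np.round(d['at']).tolist(),round(d['conf'],2)) for d in tip_of(p,q)])
E
```

```text
pics
0.0 [204.69026073 483.02851604 230.52647292] [[-0.921, 0.39, -0.001], [0.39, 0.921, -0.001], [-0.0, -0.002, -1.0]] 85.4191963749513
top blue_pot [([486.0, -17.0, 2.0], 0.58)]
top red_pot [([431.0, -310.0, -8.0], 0.71), ([372.0, -387.0, 2.0], 0.48), ([505.0, -300.0, -0.0], 0.46)]
top yellow_mailer [([460.0, 337.0, -0.0], 0.68)]
top green_mailer [([470.0, -155.0, -1.0], 0.5)]
top probe [([466.0, 166.0, 1.0], 0.57)]
top pot_tray [([651.0, -15.0, 1.0], 0.65)]
top slide_tray [([626.0, 238.0, -1.0], 0.66)]
top cork_board [([629.0, -252.0, 1.0], 0.7)]
top specimen_jar [([549.0, 571.0, 1.0], 0.91)]
top lens_cap [([565.0, -481.0, -1.0], 0.55), ([431.0, -310.0, -7.0], 0.4)]
scene blue_pot [([486.0, -14.0, -1.0], 0.82)]
scene red_pot [([434.0, -313.0, -3.0], 0.89), ([372.0, -384.0, 2.0], 0.81), ([506.0, -304.0, -4.0], 0.57)]
scene yellow_mailer [([460.0, 332.0, 1.0], 0.49), ([466.0, 163.0, 2.0], 0.18)]
scene green_mailer [([475.0, -162.0, 5.0], 0.86), ([649.0, -14.0, -1.0], 0.64)]
scene probe [([467.0, 161.0, 1.0], 0.43)]
scene pot_tray [([648.0, -17.0, -3.0], 0.82)]
scene slide_tray [([624.0, 240.0, -4.0], 0.71)]
scene cork_board [([625.0, -252.0, 0.0], 0.74)]
scene specimen_jar [([554.0, 568.0, 0.0], 0.6)]
scene lens_cap [([569.0, -481.0, 2.0], 0.57)]
```

View pics/top0.png

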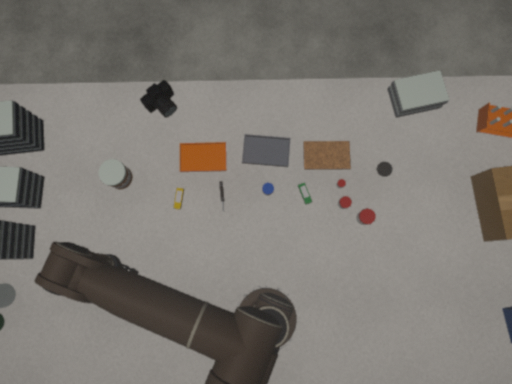

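View pics/scene0.png

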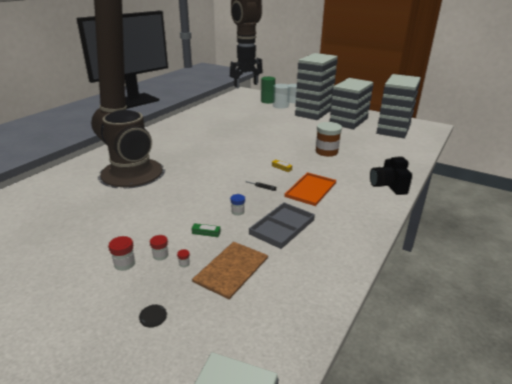

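```bash
cat > h.py <<'E'
from bench import *
import cv2,numpy as np
def toworld(p,uv,z):
    R=cv2.Rodrigues(np.array(p['rvec'],float))[0];t=np.array(p['tvec'],float).ravel()
    K=np.array([[p['fx'],0,p['cx']],[0,p['fy'],p['cy']],[0,0,1]],float)
    uv=np.atleast_2d(uv).astype(float); r=np.c_[uv,np.ones(len(uv))]@np.linalg.inv(K).T@R
    c=-R.T@t; return (c+r*((z-c[2])/r[:,2])[:,None])[:,:2]
def rect(p,q,z,i=0):
    d=cut_out(p,q)
    if len(d)<=i: return None
    m=d[i]['pixels']; v,u=np.nonzero(m)
    w=toworld(p,np.c_[u,v],z).astype(np.float32)
    (c,s,a)=cv2.minAreaRect(w)
    if s[0]<s[1]: s=s[::-1];a+=90
    return np.round(c,1),np.round(s,1),round(((a+90)%180)-90,1),round(d[i]['conf'],2),(int(u.mean()),int(v.mean()))
E
python3 - <<'E'
from h import *
p=camera('top')
for q,z in [('yellow_mailer',22),('green_mailer',22),('probe',10),('pot_tray',22),('slide_tray',14),('cork_board',12),('blue_pot',55),('lens_cap',9)]: print(q,rect(p,q,z))
for i in range(3): print('red',rect(p,'red_pot',55,i))
E
```

```text
yellow_mailer (array([459.2, 333.7]), array([80.6, 33.4]), -13.3, 0.5, (178, 197))
green_mailer None
probe (array([481.8, 166.2]), array([80.5, 14.6]), 4.8, 0.52, (221, 191))
pot_tray (array([644.1, -10.4]), array([187.7, 120.8]), 84.1, 0.79, (265, 150))
slide_tray (array([625.1, 239.4]), array([182.6, 119.6]), -88.0, 0.85, (202, 156))
cork_board (array([ 622.7, -253.2]), array([186.9, 118.9]), 87.4, 0.63, (326, 154))
blue_pot (array([482.7, -15.9]), array([46.6, 38.3]), -1.3, 0.69, (267, 188))
lens_cap (array([ 563.1, -479.9]), array([55.4, 55.1]), 41.9, 0.71, (384, 168))
red (array([ 369.8, -383. ]), array([71.1, 60.2]), -47.3, 0.76, (365, 216))
red (array([ 425.4, -303.6]), array([50.2, 40.5]), -64.7, 0.5, (344, 202))
red (array([ 500.9, -294.3]), array([36.1, 29.5]), -46.6, 0.39, (340, 183))
```

The top view shows the yellow mailer at (178,197), the probe at (222,190) with its shaft towards the robot, the blue pot at (267,188), the green mailer at (305,193) and three red pots. The middle-sized red pot is at (344,202), about (430,-308) mm. I'll start with the yellow mailer.

```bash
cat >> h.py <<'E'
def go(x,y,z,jaw=None):
    """shift to TCP (x,y,z), twist to jaw direction (deg, mod 180)"""
    s=read_state(); R=np.array(s['tool_rot'])
    d=R.T@(np.array([x,y,z])-s['tcp_pos']); yw=np.degrees(np.arctan2(R[1,1],R[0,1]))
    tw=0 if jaw is None else -np.radians((jaw-yw+90)%180-90)
    print('t',round(s['t'],2),'tcp',np.round(s['tcp_pos'],1),'jaw',round(yw,1),'j6',round(s['joints'][5],2),'w',round(s['width'],1),'=> shift',np.round(d,1),'tw',round(tw,3))
def shot(name):
    p=camera('wrist'); cv2.imwrite(f'pics/{name}.png',p['pixels'][:,:,::-1]); return p
E
python3 -c "
from h import *
go(460,335,150,77)"
python3 -m creep '[[[-30,-4,8,-0.03,60],[-65,-8,18,-0.08,60],[-100,-12,28,-0.13,60],[-138,-17,38,-0.17,60],[-176,-21,48,-0.17,60],[-212,-26,58,-0.17,60],[-246,-31,68,-0.17,60],[-275,-35,76,-0.17,60],[-291,-37,80,-0.17,60],[-293,-37,80,-0.17,60]]]' 40
python3 -c "
from h import *
p=shot('w1'); print(rect(p,'yellow_mailer',22),[np.round(d['at']) for d in tip_of(p,'yellow_mailer')])
go(460,335,4,77)"
```

```text
t 1.7 tcp [204.8 483.4 231.3] jaw 67.0 j6 1.57 w 85.4 => shift [-292.8  -37.1   81.3] tw -0.174
t: 2.53
tcp_pos: [462.1, 332.9, 149.8]
tool_rot: [[-0.973, 0.232, -0.001], [0.232, 0.973, -0.002], [0.001, -0.002, -1.0]]
force: [0.1, 0.1, -0.2]
width: 59.9
(array([460.2, 333.8]), array([84.3, 27.8]), -8.7, 0.62, (254, 178)) [array([463., 335.,   4.])]
t 2.68 tcp [459.9 335.1 151.4] jaw 76.8 j6 0.86 w 59.9 => shift [-2.000e-01 -1.000e-01  1.474e+02] tw -0.004
```

View pics/w1.png

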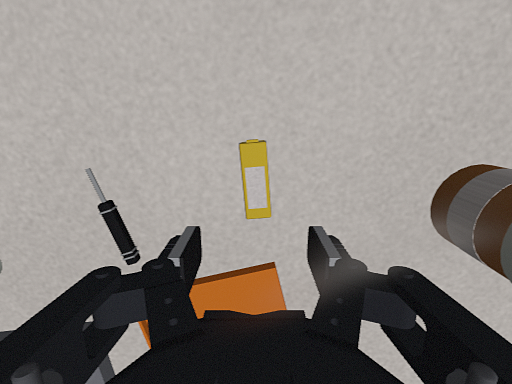

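The wrist view shows the yellow mailer at (254,178), within 2 mm of the estimate and turned about 4° more. Grasping it.

```bash
python3 -m creep '[[[0,0,20,-0.08,60],[0,0,50,-0.08,60],[0,-1,80,-0.08,60],[0,-1,105,-0.08,60],[0,-1,125,-0.08,60],[0,-1,138,-0.08,60],[0,-1,144,-0.08,60],[0,-1,146,-0.08,60],[0,-1,146,-0.08,60],[0,-1,146,-0.08,20]]]' 40
python3 -m creep '[[[0,0,0,0,20],[0,0,0,0,20],[0,0,0,0,20],[0,0,0,0,20],[0,0,0,0,20],[0,0,-5,0,20],[0,0,-20,0,20],[0,0,-40,0,20],[0,0,-58,0,20],[0,0,-60,0,20]]]' 40
python3 -c "
from h import *
go(627,282,66,92)
go(627,282,7,92)"
```

```text
t: 3.52
tcp_pos: [460.3, 334.9, 6.6]
tool_rot: [[-0.989, 0.149, 0.002], [0.149, 0.989, 0.001], [-0.001, 0.001, -1.0]]
force: [-0.0, 0.9, -0.3]
width: 49.0
t: 4.35
tcp_pos: [461.4, 335.0, 68.7]
tool_rot: [[-0.989, 0.15, 0.004], [0.15, 0.989, 0.003], [-0.003, 0.003, -1.0]]
force: [0.2, 1.3, -0.2]
width: 27.0
t 4.35 tcp [461.4 335.   68.7] jaw 81.3 j6 0.78 w 27.0 => shift [-171.7  -27.5    3.2] tw -0.186
t 4.35 tcp [461.4 335.   68.7] jaw 81.3 j6 0.78 w 27.0 => shift [-171.5  -27.7   62.2] tw -0.186
```

```bash
python3 -m creep '[[[-10,-2,0,-0.03,20],[-30,-5,0,-0.07,20],[-56,-9,0,-0.12,20],[-84,-14,0,-0.16,20],[-112,-18,0,-0.19,20],[-137,-22,0,-0.19,20],[-157,-25,0,-0.19,20],[-168,-27,0,-0.19,20],[-172,-28,0,-0.19,20],[-172,-28,0,-0.19,20]]]'
python3 -c "
from h import *
go(627,282,10,92); p=shot('w2')
print(rect(p,'slide_tray',14))"
```

```text
t: 5.18
tcp_pos: [625.8, 280.0, 64.4]
tool_rot: [[-0.999, -0.038, -0.001], [-0.038, 0.999, -0.0], [0.001, -0.0, -1.0]]
force: [0.5, 0.3, -0.7]
width: 27.3
t 5.18 tcp [625.8 280.   64.4] jaw 92.2 j6 0.38 w 27.3 => shift [-1.3  2.  54.4] tw 0.003
(array([627.9, 239.5]), array([186.2, 116.5]), -89.0, 0.63, (183, 187))
```

View pics/w2.png

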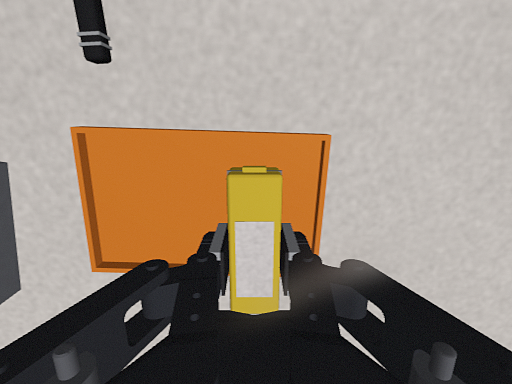

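The mailer is held centrally and lined up over the left half of the orange tray, whose rim runs from about (75,127) to (328,270). Lowering.

```bash
python3 -m creep '[[[0,0,10,0,20],[0,0,22,0,20],[0,0,34,0,20],[0,0,43,0,20],[0,0,49,0,20],[0,0,52,0,20],[0,0,54,0,20],[0,0,55,0,20],[0,0,55,0,20],[0,0,55,0,20]]]'
python3 -m creep '[[[0,0,0,0,40],[0,0,0,0,40],[0,0,0,0,40],[0,0,-3,0,44],[0,0,-15,0,44],[0,0,-40,0,44],[0,0,-75,0,44],[0,0,-110,0,44],[0,0,-140,0,44],[0,0,-140,0,44]]]'
python3 -c "
from h import *
p=shot('w3');print(rect(p,'yellow_mailer',26))
p=camera('top');print(rect(p,'green_mailer',22),rect(p,'probe',10))
go(481,166,150,95)"
```

```text
t: 6.12
tcp_pos: [626.2, 280.6, 10.7]
tool_rot: [[-0.999, -0.039, 0.001], [-0.039, 0.999, 0.0], [-0.001, 0.0, -1.0]]
force: [0.4, 0.1, 0.2]
width: 26.9
t: 6.95
tcp_pos: [628.5, 281.7, 159.5]
tool_rot: [[-0.999, -0.039, 0.011], [-0.039, 0.999, 0.005], [-0.011, 0.004, -1.0]]
force: [0.1, 0.6, 0.3]
width: 43.9
(array([626.6, 280.2]), array([84.8, 28.5]), 1.3, 0.77, (252, 175))
(array([ 467.1, -159.2]), array([73.2, 24. ]), 19.5, 0.47, (304, 193)) None
t 7.2 tcp [625.1 280.2 149.2] jaw 92.2 j6 0.38 w 44.1 => shift [ 148.5 -108.5   -0.5] tw -0.048
```

```bash
python3 -m creep '[[[10,-8,0,-0.03,44],[30,-22,0,-0.05,44],[56,-41,0,-0.05,44],[82,-60,0,-0.05,44],[108,-79,0,-0.05,44],[128,-94,0,-0.05,44],[142,-104,0,-0.05,44],[148,-108,0,-0.05,44],[148,-108,0,-0.05,44],[148,-108,0,-0.05,44]]]'
python3 -c "
from h import *
p=shot('w4'); print(rect(p,'probe',10))
go(481,166,3,95)"
```

```text
t: 8.03
tcp_pos: [482.4, 167.0, 149.9]
tool_rot: [[-0.996, -0.089, -0.0], [-0.089, 0.996, 0.0], [0.0, 0.0, -1.0]]
force: [0.3, -0.5, -0.5]
width: 44.4
(array([469.2, 163.6]), array([119.4,  13.8]), 4.6, 0.97, (252, 175))
t 8.13 tcp [482.9 167.4 149.9] jaw 95.1 j6 0.24 w 43.8 => shift [  2.   -1.2 146.9] tw 0.002
```

View pics/w4.png

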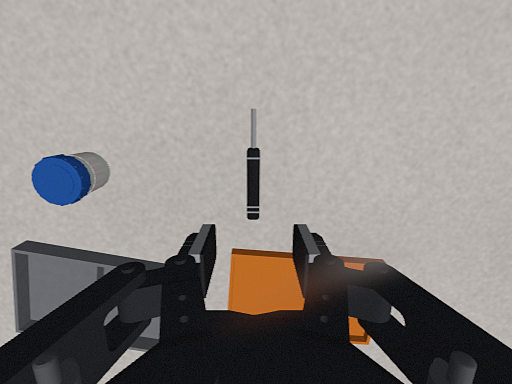

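The probe shows whole: handle (253,150–218), shaft up to (253,110). Its middle is (469,164) and its balance point about (485,165). Grasping there.

```bash
python3 -m creep '[[[-2,-2,20,0,44],[-2,-2,50,0,44],[-2,-2,80,0,44],[-2,-2,105,0,44],[-2,-2,125,0,44],[-2,-2,138,0,44],[-2,-2,144,0,44],[-2,-2,146,0,44],[-2,-2,146,0,44],[-2,-2,146,0,6]]]' 40
python3 -m creep '[[[0,0,0,0,6],[0,0,0,0,6],[0,0,0,0,6],[0,0,0,0,6],[0,0,0,0,6],[0,0,-10,0,6],[0,0,-35,0,6],[0,0,-65,0,6],[0,0,-90,0,6],[0,0,-95,0,6]]]' 40
python3 -c "
from h import *
p=shot('w5'); print(rect(p,'probe',100))
p=camera('scene'); print(rect(p,'cork_board',12)); 
go(627,-253,98,0)"
```

```text
t: 8.97
tcp_pos: [485.2, 165.4, 5.1]
tool_rot: [[-0.996, -0.089, 0.001], [-0.089, 0.996, 0.0], [-0.001, 0.0, -1.0]]
force: [0.1, 0.3, 0.5]
width: 33.1
t: 9.8
tcp_pos: [486.2, 165.6, 104.2]
tool_rot: [[-0.996, -0.089, 0.006], [-0.089, 0.996, 0.002], [-0.006, 0.002, -1.0]]
force: [-0.2, -0.4, 0.2]
width: 13.0
(array([473.8, 163.6]), array([129.5,  15.5]), 5.2, 0.93, (253, 216))
(array([ 627.8, -257.1]), array([196.7, 127.1]), 89.4, 0.69, (230, 269))
t 10.0 tcp [483.7 164.8  98.5] jaw 95.1 j6 0.24 w 13.0 => shift [-105.5 -428.9    0.5] tw -1.482
```

View pics/w5.png

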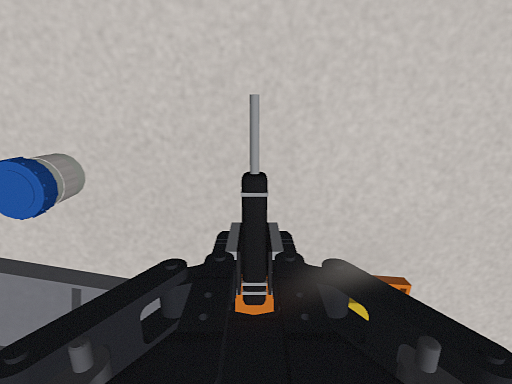

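Probe is held squarely on its handle (shaft from (255,95) to (255,172)), level. Carrying it to the cork board.

```bash
python3 -m creep '[[[-3,-10,0,0.05,6],[-8,-30,0,0.15,6],[-14,-56,0,0.27,6],[-20,-84,0,0.39,6],[-27,-112,0,0.51,6],[-33,-140,0,0.63,6],[-40,-168,0,0.75,6],[-46,-195,0,0.86,6],[-51,-215,0,0.95,6],[-54,-225,0,1.0,6]]]'
python3 -c "
from h import *
go(625.5,-269,98,-2.6)"
```

```text
t: 10.83
tcp_pos: [557.5, -56.7, 97.1]
tool_rot: [[-0.608, 0.794, -0.003], [0.794, 0.608, -0.0], [0.002, -0.003, -1.0]]
force: [0.2, 1.0, -0.1]
width: 12.6
t 10.83 tcp [557.5 -56.7  97.1] jaw 37.4 j6 0.82 w 12.6 => shift [-209.9  -75.1   -1.1] tw 0.699
```

```bash
python3 -m creep '[[[-10,-4,0,0.04,6],[-32,-12,0,0.14,6],[-60,-22,0,0.25,6],[-90,-32,0,0.36,6],[-120,-43,0,0.47,6],[-150,-54,0,0.57,6],[-177,-63,0,0.65,6],[-198,-71,0,0.7,6],[-208,-74,0,0.7,6],[-210,-75,0,0.7,6]]]'
python3 -c "
from h import *
p=shot('w6'); print(rect(p,'cork_board',12),rect(p,'probe',100))
go(625.5,-269,16,-2.6)"
```

```text
t: 11.67
tcp_pos: [627.4, -267.4, 97.5]
tool_rot: [[0.04, 0.999, -0.002], [0.999, -0.04, 0.001], [0.001, -0.002, -1.0]]
force: [-0.1, 0.4, -0.7]
width: 12.6
(array([ 628.1, -250.8]), array([177.2, 115. ]), 89.5, 0.75, (251, 148)) (array([ 629.4, -250.7]), array([122.1,  14.9]), 87.3, 0.89, (253, 216))
t 11.82 tcp [ 627.1 -265.    98.7] jaw -2.2 j6 1.21 w 12.8 => shift [-4.1 -1.3 82.7] tw 0.007
```

View pics/w6.png

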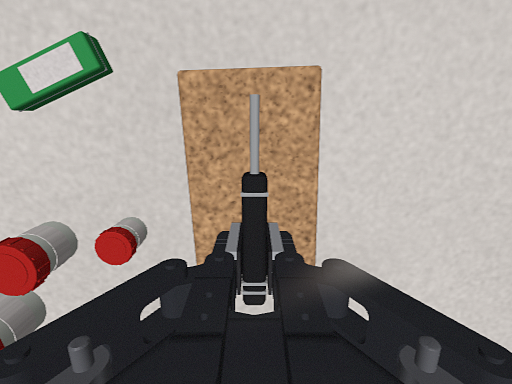

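The probe lies along the middle of the cork, which spans columns 180–320 in the picture. Lowering 82 mm (95 mm lift minus 12 mm of board).

```bash
python3 -m creep '[[[0,0,10,0,6],[0,0,28,0,6],[-1,0,46,0,6],[-1,0,60,0,6],[-2,0,70,0,6],[-2,0,76,0,6],[-2,0,79,0,6],[-2,0,81,0,6],[-2,0,82,0,6],[-2,0,82,0,6]]]'
python3 -m creep '[[[0,0,0,0,25],[0,0,0,0,25],[0,0,0,0,25],[0,0,0,0,25],[0,0,-5,0,30],[0,0,-25,0,40],[0,0,-55,0,50],[0,0,-90,0,60],[0,0,-120,0,60],[0,0,-120,0,60]]]'
python3 -c "
from h import *
p=shot('w7');print(rect(p,'probe',22),rect(p,'cork_board',12))
go(470,-158,150,110)"
```

```text
t: 12.65
tcp_pos: [627.9, -268.3, 17.9]
tool_rot: [[0.04, 0.999, 0.001], [0.999, -0.04, -0.0], [-0.0, 0.001, -1.0]]
force: [0.4, -0.2, -0.3]
width: 12.7
t: 13.48
tcp_pos: [630.3, -269.4, 145.5]
tool_rot: [[0.04, 0.999, 0.01], [0.999, -0.04, -0.004], [-0.004, 0.01, -1.0]]
force: [0.7, -0.3, 0.6]
width: 60.0
(array([ 630.4, -250.2]), array([120.1,  14.8]), 87.0, 0.63, (249, 172)) (array([ 627.8, -254.3]), array([185.2, 116.4]), 89.5, 0.86, (247, 156))
t 13.63 tcp [ 627.7 -268.3  137.7] jaw -2.3 j6 1.21 w 59.6 => shift [ 103.9 -162.   -12.5] tw 1.182
```

```bash
python3 -m creep '[[[6,-10,-2,-0.12,60],[20,-32,-5,-0.24,60],[38,-60,-8,-0.36,60],[57,-90,-12,-0.48,60],[76,-118,-12,-0.6,60],[90,-142,-12,-0.72,60],[100,-156,-12,-0.84,60],[104,-162,-12,-0.96,60],[104,-162,-12,-1.08,60],[104,-162,-12,-1.2,60]]]'
python3 -m creep '[[[0,0,0,-0.12,60],[0,0,0,-0.24,60],[0,0,0,-0.36,60],[0,0,0,-0.48,60],[0,0,0,-0.6,60],[0,0,0,-0.7,60],[0,0,0,-0.76,60],[0,0,0,-0.76,60],[0,0,0,-0.76,60],[0,0,0,-0.76,60]]]'
python3 -c "
from h import *
p=shot('w8'); r=rect(p,'green_mailer',22); print(r)
if r: go(r[0][0],r[0][1],4,r[2]+90)"
```

```text
t: 14.47
tcp_pos: [468.3, -157.0, 147.9]
tool_rot: [[-0.919, 0.393, -0.002], [0.393, 0.919, 0.001], [0.003, -0.0, -1.0]]
force: [0.5, 0.3, -0.0]
width: 60.0
t: 15.3
tcp_pos: [469.3, -157.7, 148.5]
tool_rot: [[-0.94, -0.341, -0.001], [-0.341, 0.94, 0.0], [0.001, 0.001, -1.0]]
force: [0.2, -0.6, -0.3]
width: 60.1
(array([ 472.6, -162. ]), array([84.6, 27.5]), 20.4, 0.91, (250, 182))
t 15.4 tcp [ 469.6 -157.7  148.9] jaw 110.0 j6 -0.67 w 60.3 => shift [ -1.4  -5.1 144.9] tw -0.008
```

View pics/w8.png

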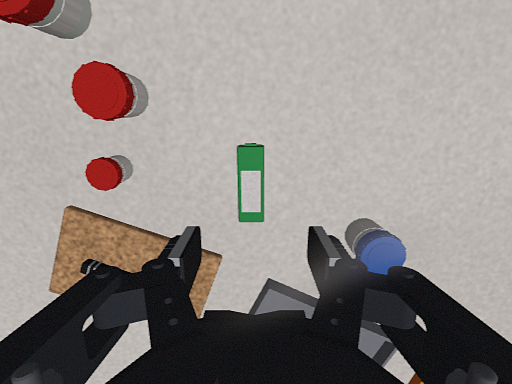

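The green mailer is at (250,182), square to the jaws; the middle-sized red pot is at (103,90).

```bash
python3 -m creep '[[[0,-2,20,0,60],[-1,-4,50,0,60],[-1,-5,80,0,60],[-1,-5,105,0,60],[-1,-5,125,0,60],[-1,-5,138,0,60],[-1,-5,143,0,60],[-1,-5,145,0,60],[-1,-5,145,0,60],[-1,-5,145,0,20]]]' 40
python3 -m creep '[[[0,0,0,0,20],[0,0,0,0,20],[0,0,0,0,20],[0,0,0,0,20],[0,0,0,0,20],[0,0,-10,0,20],[0,0,-35,0,20],[0,0,-65,0,20],[0,0,-90,0,20],[0,0,-95,0,20]]]' 40
python3 -c "
from h import *
go(627,198,99,91.5)"
```

```text
t: 16.23
tcp_pos: [473.2, -162.4, 5.3]
tool_rot: [[-0.94, -0.342, 0.001], [-0.342, 0.94, -0.001], [-0.001, -0.001, -1.0]]
force: [-0.1, -0.5, 0.4]
width: 49.1
t: 17.07
tcp_pos: [474.5, -162.9, 104.3]
tool_rot: [[-0.94, -0.342, 0.006], [-0.342, 0.94, -0.002], [-0.005, -0.004, -1.0]]
force: [1.0, -0.4, -0.3]
width: 27.2
t 17.07 tcp [ 474.5 -162.9  104.3] jaw 110.0 j6 -0.68 w 27.2 => shift [-266.7  287.     5.4] tw 0.323
```

```bash
python3 -m creep '[[[-6,6,0,0.01,20],[-19,20,0,0.04,20],[-36,39,0,0.08,20],[-55,59,0,0.12,20],[-75,81,0,0.16,20],[-95,102,0,0.2,20],[-115,124,0,0.24,20],[-134,144,0,0.28,20],[-149,160,0,0.31,20],[-155,167,0,0.32,20]]]'
python3 -c "
from h import *
go(627,198,99,91.5)"
```

```text
t: 17.9
tcp_pos: [561.6, 50.3, 98.9]
tool_rot: [[-1.0, -0.031, -0.0], [-0.031, 1.0, 0.001], [0.0, 0.001, -1.0]]
force: [-0.0, -0.8, 0.2]
width: 27.4
t 17.9 tcp [561.6  50.3  98.9] jaw 91.7 j6 0.06 w 27.4 => shift [-6.990e+01  1.457e+02 -1.000e-01] tw 0.004
```

```bash
python3 -m creep '[[[-4,8,0,0,20],[-14,28,0,0,20],[-27,56,0,0,20],[-40,84,0,0,20],[-53,110,0,0,20],[-63,130,0,0,20],[-68,142,0,0,20],[-70,146,0,0,20],[-70,146,0,0,20],[-70,146,0,0,20]]]'
python3 -c "
from h import *
go(627,198,9,91.5)
p=shot('w9')
print(rect(p,'slide_tray',14),rect(p,'yellow_mailer',26),rect(p,'green_mailer',118))"
```

```text
t: 18.73
tcp_pos: [626.2, 194.6, 99.1]
tool_rot: [[-1.0, -0.029, -0.001], [-0.029, 1.0, -0.001], [0.001, -0.001, -1.0]]
force: [-0.0, 0.0, -0.4]
width: 27.1
t 18.73 tcp [626.2 194.6  99.1] jaw 91.6 j6 0.27 w 27.1 => shift [-0.9  3.4 90.1] tw 0.002
(array([628.8, 239.9]), array([185.6, 116.7]), -89.7, 0.76, (314, 180)) (array([626.2, 276.4]), array([84.4, 34.8]), 1.8, 0.8, (351, 197)) (array([623.5, 193.8]), array([83.8, 28. ]), 1.5, 0.86, (253, 237))
```

View pics/w9.png

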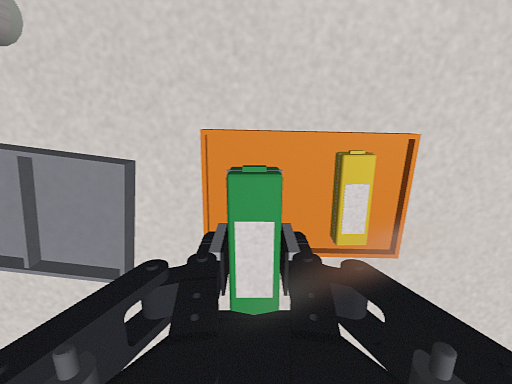

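The green mailer is over the free half of the tray, with the yellow one lying flat at (351,197). Lowering 90 mm.

```bash
python3 -m creep '[[[0,1,10,0,20],[-1,3,30,0,20],[-2,4,50,0,20],[-2,4,66,0,20],[-2,4,77,0,20],[-2,4,84,0,20],[-2,4,87,0,20],[-2,4,89,0,20],[-2,4,90,0,20],[-2,4,90,0,20]]]'
python3 -m creep '[[[0,0,0,0,40],[0,0,0,0,40],[0,0,0,0,40],[0,0,-3,0,44],[0,0,-15,0,44],[0,0,-40,0,44],[0,0,-75,0,44],[0,0,-110,0,60],[0,0,-140,0,80],[0,0,-140,0,80]]]'
python3 -c "
from h import *
p=shot('w10');print(rect(p,'green_mailer',26),rect(p,'yellow_mailer',26))
go(484,-16,150,90)"
```

```text
t: 19.77
tcp_pos: [629.1, 200.0, 10.0]
tool_rot: [[-1.0, -0.029, 0.001], [-0.029, 1.0, 0.0], [-0.001, 0.0, -1.0]]
force: [0.3, 0.6, -0.7]
width: 27.2
t: 20.6
tcp_pos: [631.5, 200.7, 158.3]
tool_rot: [[-1.0, -0.029, 0.011], [-0.029, 1.0, 0.004], [-0.011, 0.003, -1.0]]
force: [-1.0, 0.7, 0.7]
width: 77.9
(array([628.9, 199. ]), array([83.6, 28.7]), 2.3, 0.85, (252, 175)) (array([627.3, 276.9]), array([84.6, 33.1]), 1.6, 0.77, (326, 175))
t 20.75 tcp [628.8 199.9 150.3] jaw 91.7 j6 0.28 w 80.3 => shift [ 151.  -211.6    0. ] tw 0.029
```

```bash
python3 -m creep '[[[7,-10,0,0,80],[22,-31,0,0,80],[44,-61,0,0,80],[67,-94,0,0,80],[90,-126,0,0,80],[112,-157,0,0,80],[132,-185,0,0,80],[146,-204,0,0,80],[151,-211,0,0,80],[151,-211,0,0,80]]]'
python3 -c "
from h import *
p=shot('w11'); print(rect(p,'blue_pot',55),[np.round(d['at']) for d in tip_of(p,'blue_pot')],[np.round(d['at']) for d in search_frame(p,'blue_pot')],rect(p,'pot_tray',22))
go(485,-16,26)"
```

```text
t: 21.58
tcp_pos: [482.2, -16.7, 148.5]
tool_rot: [[-1.0, -0.027, -0.002], [-0.027, 1.0, 0.0], [0.002, 0.0, -1.0]]
force: [0.6, 0.5, 0.2]
width: 80.4
(array([486.3, -16.1]), array([51. , 44.7]), 1.5, 0.97, (255, 194)) [array([494., -12.,   1.])] [array([488., -15.,  58.]), array([586., 223.,   4.])] (array([622.4, -11.2]), array([186.7,  88.1]), 84.6, 0.87, (251, 289))
t 21.83 tcp [484.5 -14.5 148.9] jaw 91.8 j6 -0.06 w 79.7 => shift [ -0.5  -1.5 122.9] tw 0
```

View pics/w11.png

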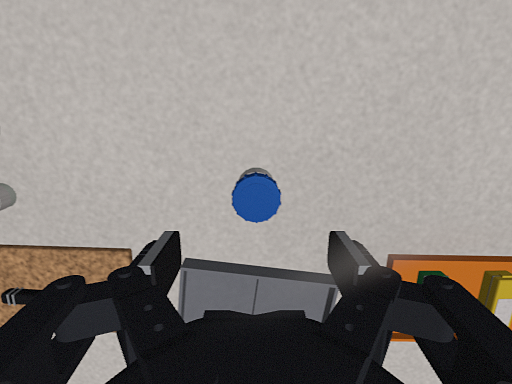

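The blue lid is at (256,198), so the pot is at about (488,-16). Gripping it by the lid.

```bash
python3 -m creep '[[[-1,0,15,0,80],[-3,-1,40,0,80],[-4,-1,65,0,80],[-4,-1,87,0,80],[-4,-1,105,0,80],[-4,-1,116,0,80],[-4,-1,121,0,80],[-4,-1,123,0,80],[-4,-1,123,0,80],[-4,-1,123,0,60]]]' 40
python3 -m creep '[[[0,0,0,0,55],[0,0,0,0,50],[0,0,0,0,40],[0,0,0,0,38],[0,0,0,0,38],[0,0,0,0,38],[0,0,-5,0,38],[0,0,-20,0,38],[0,0,-36,0,38],[0,0,-40,0,38]]]' 40
python3 -c "
from h import *
p=shot('w12');print(rect(p,'blue_pot',95))
go(653,30,66,85)"
```

```text
t: 22.67
tcp_pos: [488.7, -16.2, 27.3]
tool_rot: [[-1.0, -0.029, 0.002], [-0.029, 1.0, -0.0], [-0.002, -0.0, -1.0]]
force: [-0.4, 0.5, -0.2]
width: 69.5
t: 23.5
tcp_pos: [488.9, -16.5, 68.5]
tool_rot: [[-1.0, -0.029, 0.003], [-0.029, 1.0, -0.0], [-0.003, -0.0, -1.0]]
force: [0.2, 0.1, -0.4]
width: 44.6
(array([484.2, -17.4]), array([57.9, 44.8]), 1.6, 0.86, (253, 248))
t 23.6 tcp [488.6 -16.4  67.2] jaw 91.7 j6 -0.06 w 44.6 => shift [-165.7   41.6    1.5] tw 0.116
```

View pics/w12.png

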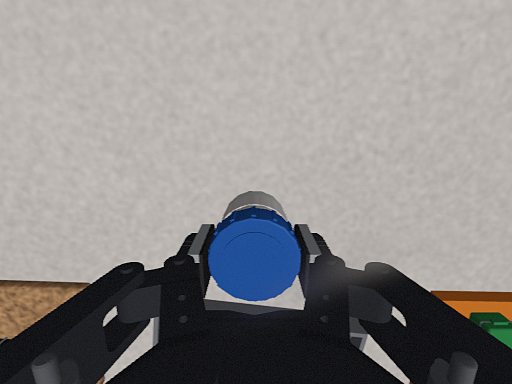

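The blue pot is held upright and central, with its lid at (254,260). Moving it over the left grey bay.

```bash
python3 -m creep '[[[-8,2,0,0.02,38],[-26,6,0,0.05,38],[-52,13,0,0.08,38],[-80,20,0,0.11,38],[-107,27,0,0.12,38],[-132,33,0,0.12,38],[-152,38,0,0.12,38],[-162,41,0,0.12,38],[-165,41,0,0.12,38],[-165,41,0,0.12,38]]]'
python3 -c "
from h import *
p=shot('w13');print(rect(p,'pot_tray',22)); q=camera('scene');cv2.imwrite('pics/s13.png',cv2.resize(q['pixels'][150:280,180:380,::-1],None,fx=4,fy=4)); print(rect(q,'pot_tray',22))
go(653,30,66,85)"
```

```text
t: 24.43
tcp_pos: [651.4, 29.5, 64.7]
tool_rot: [[-0.996, 0.09, -0.002], [0.09, 0.996, -0.0], [0.002, -0.0, -1.0]]
force: [-0.3, 0.1, -0.9]
width: 44.6
(array([649.3, -13.2]), array([184.9, 117. ]), 84.1, 0.58, (179, 186))
(array([653.1, -22.3]), array([209., 132.]), 83.8, 0.86, (281, 225))
t 24.63 tcp [650.6  29.1  66.1] jaw 84.8 j6 0.14 w 44.8 => shift [-2.3  1.1  0.1] tw -0.004
```

View pics/w13.png

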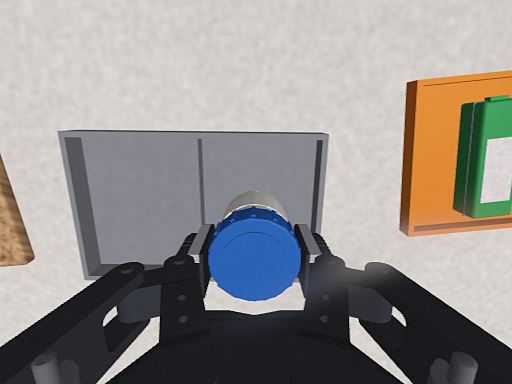

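The pot hangs over the right-hand bay in the picture (the +y bay), with the divider at column 202. Lowering 35 mm.

```bash
python3 -m creep '[[[-1,1,4,0,38],[-2,2,10,0,38],[-2,2,17,0,38],[-2,2,23,0,38],[-2,2,28,0,38],[-2,2,31,0,38],[-2,2,33,0,38],[-2,2,34,0,38],[-2,2,35,0,38],[-2,2,35,0,38]]]'
python3 -m creep '[[[0,0,0,0,55],[0,0,0,0,65],[0,0,0,0,70],[0,0,0,0,70],[0,0,-10,0,75],[0,0,-30,0,80],[0,0,-60,0,80],[0,0,-90,0,80],[0,0,-120,0,80],[0,0,-120,0,80]]]'
python3 -c "
from h import *
p=shot('w14');print(rect(p,'blue_pot',59))
go(430,-308,150,75)"
```

```text
t: 25.47
tcp_pos: [654.0, 31.2, 31.6]
tool_rot: [[-0.996, 0.091, 0.001], [0.091, 0.996, -0.0], [-0.001, 0.0, -1.0]]
force: [1.1, -0.4, -0.0]
width: 44.8
t: 26.3
tcp_pos: [656.5, 31.4, 159.4]
tool_rot: [[-0.996, 0.091, 0.011], [0.091, 0.996, 0.0], [-0.01, 0.001, -1.0]]
force: [0.5, 0.9, 0.6]
width: 80.1
(array([653.9,  31. ]), array([47.3, 47.3]), -50.4, 0.85, (253, 183))
t 26.4 tcp [654.9  31.3 153.9] jaw 84.8 j6 0.14 w 79.9 => shift [ 193.2 -358.3    2.9] tw 0.171
```

```bash
python3 -m creep '[[[10,-18,0,-0.05,80],[28,-50,0,-0.13,80],[48,-88,0,-0.22,80],[69,-126,0,-0.31,80],[90,-165,0,-0.4,80],[111,-204,0,-0.5,80],[131,-243,0,-0.6,80],[151,-281,0,-0.61,80],[170,-316,0,-0.61,80],[185,-344,0,-0.61,80]]]'
python3 -c "
from h import *
go(430,-308,150,120)"
python3 -m creep '[[[6,-12,3,0,80],[12,-17,3,0,80],[15,-18,3,0,80],[15,-18,3,0,80],[15,-18,3,0,80],[15,-18,3,0,80],[15,-18,3,0,80],[15,-18,3,0,80],[15,-18,3,0,80],[15,-18,3,0,80]]]'
python3 -c "
from h import *
p=shot('w15')
for i in range(3): print(rect(p,'red_pot',55,i))
go(430,-308,26,120)"
```

```text
t: 27.23
tcp_pos: [436.3, -295.5, 150.3]
tool_rot: [[-0.868, -0.496, -0.001], [-0.496, 0.868, 0.001], [0.001, 0.002, -1.0]]
force: [0.9, -1.2, -0.2]
width: 79.9
t 27.23 tcp [ 436.3 -295.5  150.3] jaw 119.8 j6 -1.11 w 79.9 => shift [11.7 -7.8  0.3] tw -0.004
t: 28.07
tcp_pos: [434.5, -317.3, 148.4]
tool_rot: [[-0.868, -0.497, 0.0], [-0.497, 0.868, -0.0], [-0.0, -0.0, -1.0]]
force: [-0.8, -0.4, 0.7]
width: 80.2
(array([ 494.4, -309.4]), array([41. , 27.6]), 29.3, 0.89, (232, 246))
(array([ 431. , -311.9]), array([49.1, 47.7]), -3.2, 0.71, (262, 189))
(array([ 374.5, -387.7]), array([64.1, 63.5]), 28.8, 0.71, (216, 89))
t 28.27 tcp [ 434.3 -317.6  148.3] jaw 119.8 j6 -1.15 w 79.8 => shift [ -1.1  10.5 122.3] tw -0.004
```

View pics/w15.png

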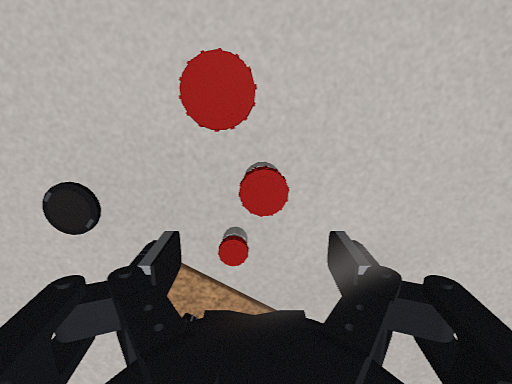

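The middle-sized red pot's lid is at (264,191). The small one at (233,250) and the big one at (217,90) are both clear of the jaw line. Correcting by about 7 mm and gripping.

```bash
python3 -m creep '[[[-1,4,10,0,80],[-2,7,30,0,80],[-2,7,55,0,80],[-2,7,80,0,80],[-2,7,100,0,80],[-2,7,112,0,80],[-2,7,118,0,80],[-2,7,121,0,80],[-2,7,121,0,80],[-2,7,121,0,60]]]' 40
python3 -m creep '[[[0,0,0,0,55],[0,0,0,0,50],[0,0,0,0,40],[0,0,0,0,38],[0,0,0,0,38],[0,0,0,0,38],[0,0,-8,0,38],[0,0,-30,0,38],[0,0,-60,0,38],[0,0,-80,0,38]]]' 40
python3 -c "
from h import *
p=shot('w16')
for i in range(3): print(rect(p,'red_pot',135,i))
go(644.5,-58,107,84.5)"
```

```text
t: 29.1
tcp_pos: [433.0, -311.0, 28.1]
tool_rot: [[-0.868, -0.496, 0.001], [-0.496, 0.868, -0.001], [-0.0, -0.001, -1.0]]
force: [-0.3, 0.3, 0.3]
width: 69.5
t: 29.93
tcp_pos: [432.7, -310.8, 109.7]
tool_rot: [[-0.868, -0.496, 0.001], [-0.496, 0.868, -0.001], [-0.0, -0.001, -1.0]]
force: [0.2, -0.6, -0.7]
width: 44.7
(array([ 428.4, -315.4]), array([57.6, 44.7]), 32.3, 0.96, (253, 245))
(array([ 375.4, -371.3]), array([39.4, 38.6]), 75.1, 0.87, (198, 80))
None
t 30.13 tcp [ 432.7 -310.8  107.8] jaw 119.7 j6 -1.14 w 44.8 => shift [-309.3  114.4    0.8] tw 0.615
```

```bash
python3 -m creep '[[[-6,2,0,0.02,38],[-20,7,0,0.08,38],[-40,15,0,0.16,38],[-62,23,0,0.24,38],[-86,32,0,0.32,38],[-110,41,0,0.4,38],[-134,50,0,0.48,38],[-155,57,0,0.56,38],[-170,63,0,0.61,38],[-175,65,0,0.615,38]]]'
python3 -c "
from h import *
go(644.5,-58,107,84.5)"
```

```text
t: 30.97
tcp_pos: [552.5, -165.3, 105.4]
tool_rot: [[-0.996, 0.095, -0.002], [0.095, 0.996, 0.001], [0.002, 0.001, -1.0]]
force: [-0.4, -0.3, 0.1]
width: 44.8
t 30.97 tcp [ 552.5 -165.3  105.4] jaw 84.6 j6 -0.2 w 44.8 => shift [-81.4 115.5  -1.7] tw 0.001
```

```bash
python3 -m creep '[[[-5,7,0,0,38],[-16,22,0,0,38],[-30,43,0,0,38],[-45,65,0,0,38],[-59,85,0,0,38],[-71,102,0,0,38],[-79,113,0,0,38],[-81,116,0,0,38],[-81,116,0,0,38],[-81,116,0,0,38]]]'
python3 -c "
from h import *
p=shot('w17');print(rect(p,'pot_tray',22),rect(p,'blue_pot',59))
go(644.5,-58,31,84.5)"
```

```text
t: 31.8
tcp_pos: [643.2, -60.4, 106.9]
tool_rot: [[-0.995, 0.096, -0.001], [0.096, 0.995, -0.0], [0.001, -0.001, -1.0]]
force: [0.3, 0.4, -1.4]
width: 44.5
(array([649.5, -13. ]), array([185.7, 116.9]), 83.9, 0.85, (309, 174)) (array([651.2,  23. ]), array([61.5, 47.1]), 66.3, 0.81, (367, 204))
t 31.95 tcp [643.2 -60.7 107.4] jaw 84.4 j6 0.0 w 44.5 => shift [-1.   2.8 76.4] tw -0.001
```

View pics/w17.png

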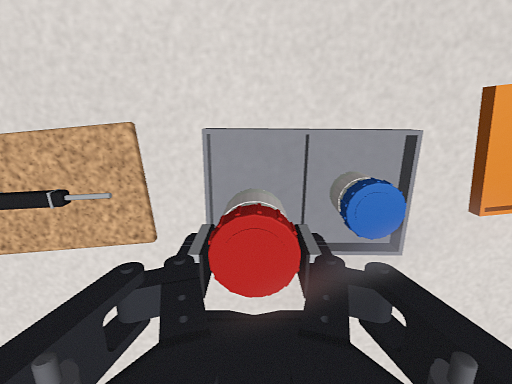

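The red pot is over the free bay (columns 210–303), with the blue pot well clear. Lowering 75 mm.

```bash
python3 -m creep '[[[0,1,8,0,38],[-1,2,22,0,38],[-1,2,38,0,38],[-1,2,52,0,38],[-1,2,62,0,38],[-1,2,69,0,38],[-1,2,72,0,38],[-1,2,74,0,38],[-1,2,75,0,38],[-1,2,75,0,38]]]'
python3 -m creep '[[[0,0,0,0,52],[0,0,0,0,60],[0,0,0,0,62],[0,0,0,0,62],[0,0,-10,0,62],[0,0,-30,0,62],[0,0,-60,0,62],[0,0,-90,0,62],[0,0,-120,0,62],[0,0,-130,0,62]]]'
python3 -m creep '[[[10,0,0,0,62],[30,0,0,0,62],[60,0,0,0,62],[95,0,-5,0,62],[130,0,-10,0,62],[165,0,-15,0,62],[195,0,-20,0,62],[215,0,-20,0,62],[220,0,-20,0,62],[220,0,-20,0,62]]]'
python3 -c "
from h import *
p=camera('wrist'); s=camera('scene')
a=cv2.resize(s['pixels'][130:330,130:370],(600,500)); cv2.imwrite('pics/end.png',a[:,:,::-1])
for n,z in [('blue_pot',59),('yellow_mailer',26),('green_mailer',26),('probe',22),('pot_tray',22)]: print(n,rect(p,n,z),rect(s,n,z))
for n in ['red_pot','blue_pot','lens_cap','specimen_jar']: print(n,[np.round(d['at']) for d in tip_of(s,n)])
print(read_state()['force'])"
```

```text
t: 32.78
tcp_pos: [645.5, -57.8, 32.8]
tool_rot: [[-0.995, 0.096, 0.001], [0.096, 0.995, -0.0], [-0.001, 0.0, -1.0]]
force: [0.1, 0.6, -0.7]
width: 44.6
t: 33.62
tcp_pos: [646.8, -57.8, 168.4]
tool_rot: [[-0.995, 0.096, 0.007], [0.096, 0.995, -0.001], [-0.007, 0.0, -1.0]]
force: [-0.1, 0.4, 0.6]
width: 62.1
t: 34.45
tcp_pos: [425.3, -36.6, 183.0]
tool_rot: [[-0.995, 0.096, 0.002], [0.096, 0.995, -0.0], [-0.002, -0.0, -1.0]]
force: [0.8, -0.4, -0.1]
width: 61.6
blue_pot None (array([671. ,  -1.2]), array([115.4,  45.5]), -62.2, 0.49, (291, 211))
yellow_mailer (array([621.1, 264.4]), array([101. ,  39.2]), 9.1, 0.75, (497, 297)) (array([631.7, 269. ]), array([86.8, 56.6]), 1.6, 0.49, (315, 180))
green_mailer (array([589.3, 196.4]), array([51.8, 19.9]), 46.2, 0.64, (444, 282)) (array([634.5, 185.9]), array([89.2, 63.3]), -0.1, 0.65, (306, 190))
probe (array([626.6,  18.9]), array([10.8,  9.8]), 84.4, 0.7, (309, 314)) (array([ 627.9, -257.6]), array([111.7,  21.4]), 89.8, 0.55, (228, 267))
pot_tray (array([614.2, -57.1]), array([14.9,  6.5]), 84.4, 0.47, (252, 311)) (array([655.3, -25. ]), array([207.2, 136.4]), 85.2, 0.63, (281, 227))
red_pot [array([ 378., -386.,    4.]), array([641., -60.,   0.]), array([ 507., -302.,   -1.])]
blue_pot [array([651.,  31.,   3.])]
lens_cap [array([ 565., -481.,    1.])]
specimen_jar [array([553., 570.,   1.]), array([624., 238.,  -2.])]
[ 1.36624691 -0.60336124  0.46796611]
```

View pics/end.png

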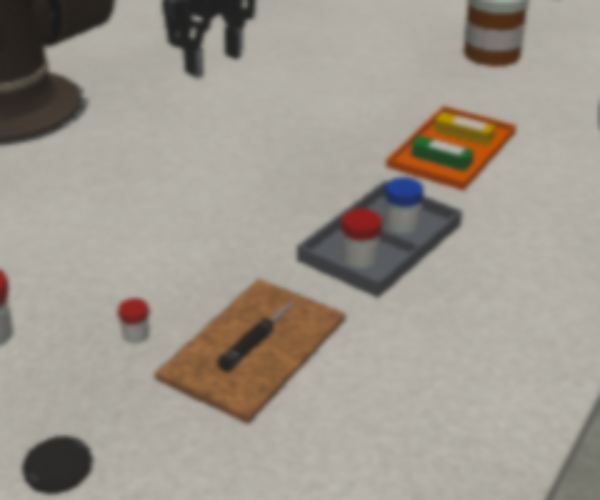

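The final view shows both pots upright, one in each bay (red (362,235), blue (403,205)). The mailers lie flat side by side in the orange tray, and the probe lies lengthwise on the cork. The jar and cap haven't moved, and the gripper is clear.

```bash
python3 -c "
from bench import *
print(sign_off())"
```

```text
the job is handed in; nothing more can be done
None
```

I handed the job in after about 35 s of robot time. By my last checks everything is in place and the gripper is clear; `sign_off()` gives no verdict.

- **Pots:** both stand upright in the grey tray, one per bay. Blue is at about (654, 31) mm by close-up. Red is at about (641, -60) mm by the scene camera, against a bay centre of about (645, -58). I took the middle-sized red pot; the small and large ones stayed where they were.
- **Mailers:** both lie flat in the orange tray, side by side about 78 mm apart (centre to centre).
- **Probe:** it lies lengthwise on the cork, about 3–4 mm off centre and 2.5° off the long side.
- **Bystanders:** the specimen jar and lens cap were found within the detector's 4 mm accuracy of where they started.

**Disagreements and gaps:**
- The final scene-camera outlines differed from the close-up wrist measurements by up to 15 mm or so, because the outlines take in the sides of things.
- In that last scene picture the blue pot's outline was plainly wrong. Its detected origin, about (651, 31), agreed with the close-up.
- I did not measure the red pot close up after releasing it; its position comes from the scene camera and the recorded release pose.

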